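# Shift the lapping machine into third gear

## Task

Shift the small lapping machine into third gear: push its gear lever out of the left-hand slot, across the H-shaped gate, and then forward, away from the robot, fully home into the far right slot. Only push the handle with the fingers, never pinch it between them, and do not disturb the weight, the loupe or the specimen round the machine. Leave the lever there and take the arm clear.

Things in the scene. Friction and masses are not known exactly. Their poses are not given: they have to be found in the camera images.
- machine: Fixed bench lapping machine: grey base 310 x 136 mm; a white gearbox 130 x 130 mm on its end near the robot; behind it a white bowl 132 mm across with a dark lap plate, top 72 mm high. Origin on the bench under the centre of the gearbox. x: forward, from gearbox to lap plate; y: left; z: up. Turned up to 0.35 rad from the robot's axes.
- gate (a point): Centre of the aluminium H gate on the gearbox, on its top, 84 mm above the bench; axes as the machine's. Two slots along x, centred 20 mm left and right, joined at their middles by a cross channel 16 mm wide along y; 24 mm tongues with rounded corners part the slots. First gear: far left; second: near left; third: far right; fourth: near right.
- pivot (a point): The point about which the lever swings, on the machine's z axis, 30 mm above the bench; it does not move; axes as the machine's.
- lever_across (a joint): Sideways lean of the lever, rad: -0.38 in the left slots (where it starts), 0 in the middle, +0.38 in the right slots. It crosses freely with lever_forward within about 0.06 of 0 (the cross channel); further off the tongues guide it in or block it. Friction holds the lever where it is left (about 1.5 N at the handle moves it); no spring.
- lever_forward (a joint): Fore-and-aft lean of the lever, rad: +0.38 fully home in a far slot, 0 in the cross channel, -0.38 fully home in a near slot. The start is anywhere along the left slots. Same friction, no spring.
- handle_mid (a point): Middle of the lever's handle, 108 mm from the pivot along the lever (138 mm above the bench when upright); z along the lever. The handle is a wooden block 40 x 40 mm with rounded corners, 60 mm long, on a 10 mm steel rod; it swings 40 mm each way. Leaning over, its lower edge comes near the gate plate and its top to 150 mm above the bench.
- face_far: The handle's far face, 24 mm wide (flat part) by 60 mm along the lever; origin at the middle of the face; axes as the lever's (x forward).
- face_near: The handle's near face, towards the robot, the same size; origin at its middle.
- face_left: The handle's left face, the same size; origin at its middle.
- face_right: The handle's right face, the same size; origin at its middle.
- weight: Loose brass weight with a knob, 29 mm across, 53 mm high, standing left of the gearbox; to be left alone. Origin at its underside. The tall cream tester beyond it fills x over 0.45 m, y 0.17 to 0.33 m: keep the arm clear of it.
- loupe: Loose black stand loupe, 40 mm across, 34 mm high, in front of the gearbox; to be left alone. Origin at its underside.
- specimen: Loose brown resin specimen puck, 30 mm across, 19 mm high, lying on the lap plate; to be left alone. Origin at its underside.

How it is judged:
On the way:
1. the lever is pushed across the gate to the right (value of joint lever_across above 0.2 rad), for 0.05 s.
At the end, for the whole second after the job is handed in: The lever stands in the far right slot (lever_across over 0.29 rad), fully home (lever_forward over 0.33 of 0.38 rad) and at rest, and the weight, loupe and specimen are within 15 mm of where they stood (value of joint lever_across above 0.29 rad and value of joint lever_forward above 0.33 rad and velocity of joint lever_forward between -0.05 and 0.05 rad/s and distance of each of weight, loupe, specimen from where it was at the start of the episode below 0.015 m); the robot touches nothing.
It fails at once if the handle is pinched between the fingers (pressed over 2 N on two opposite faces at once) ((contact force between the fingers and face_far above 2 N and contact force between the fingers and face_near above 2 N) or (contact force between the fingers and face_left above 2 N and contact force between the fingers and face_right above 2 N)).
It fails at once if the weight, the loupe or the specimen is moved more than 15 mm or lifted (distance of any of weight, loupe, specimen from where it was at the start of the episode above 0.015 m).
It also fails if it takes over 64 s, if anything falls off the work surface, if the arm or the gripper's body presses on something with over 40 N, if the wrist force passes 120 N, or if a joint passes its speed limit or range.

## Robot

A 7-joint arm with a two-finger parallel gripper is mounted at the origin on a cart in front of the work surface, level with it; the furniture and walls round the work are solid. World frame = base frame: x ahead of the robot, y to its left, z up, the work surface at z = 0. Lengths are in m, angles in rad, forces in N, time in s.
With the tool pointing down it reaches from about 0.375 to 0.925 m from the base axis. Payload 3.1 kg.
Tool frame: the origin (TCP) lies between the finger pads; the fingertips stand 25 mm ahead of it and the grasp point (between the pads) lies 6 mm ahead of it; z points along the fingers, y is the direction in which the jaws open and shut (so a half turn about z gives the same grasp; the last joint's range is limited). The gripper opens to 85 mm and grips with 20 to 120 N. Pads are 22 mm wide; open, the fingers measure 114 mm over their backs; the gripper's body (76 mm by 85 mm) begins 54 mm behind the grasp point. The pads swing forward as they close: fully open they stand 13 mm farther back than shut.
Start: joints at [1.223, 0.383, 0.044, 1.598, -0.018, 1.161, -0.05], TCP at [0.161, -0.63, 0.256] pointing down, gripper open.
Joint ranges: [-2.61, 2.61], [-0.41, 2.15], [-1.48, 1.57], [0, 2.5], [-1.57, 4.71], [0.05, 1.97], [-2.85, 2.85]. Speed limits (rad/s): [2.79, 2.79, 3.14, 3.14, 3.14, 3.14, 3.14].

## Interface

Orientations are given as a 3x3 rotation matrix whose columns are the frame's x, y, z axes.
In Python, from station import observe, capture, order gives the robot as it stands.
- The arm moves only by the tool drive_tool, never from a script. Its argument "targets" is a list that holds one entry, the list of rows, each a list of 7 numbers: the shift along the tool's x, y, z in mm, then the turn, a rotation vector about the tool's x, y, z in rad, then the closure, from 0 (fully open) to 1 (shut). In form: [[[x, y, z, rx, ry, rz, fingers], ...]]. A call has exactly 10 rows; each row shifts and turns the commanded pose from where the row before left it, along the tool's axes as they then stand; what a row does not reach is not made up. A row lasts 1/10 s, in which the tool goes at most 50 mm and 8.59 degrees, less where a joint would pass 70% of its speed; a pose out of reach is approached as far as the arm can. A call with a gripper value outside its range is refused whole. The fingers move at their own pace and stop on an object; "squeeze" is the grip in N (left out, the last holds). Time passes only in rows, so rows that do not move let the fingers close, or fill a call up. It gives the time, the measured TCP pose, the force and the opening at its end, in the units of the state.
- observe(): the state, without advancing time (a new reading comes with each control period).
- capture(name): name is "side" or "top" or "wrist"; returns a dict with "pixels" (480x640x3 uint8, red, green, blue), "z_map" (480x640 float32, m along the optical axis (not along the pixel's ray), 0 where there is no reading), "intrinsics" (3x3 intrinsics, pixels), "k1" (the pictures are not rectified: a ray, as slopes to the right and down, at radius r is drawn at 1 + k1 r^2 times it, then the intrinsics apply), "position" and "orientation" of the camera in the world. Camera axes: x right, y down, z forward; pixel columns grow to the right and rows downward; lengths in m; the calibration is good to about 2 mm. A picture is of the moment at which its call begins.
- order.hand_in(): hands the job in, once; it reports no verdict.
The state is a dict: "time": time; "q": joint angles; "joint_velocities": joint speeds; "joint_torque": joint torques, N m; "position": TCP position; "ee_rot": TCP orientation; "ft_force": force on the tool from outside, world axes, zero at the start; "moment": the same for the moment, N m; "grip_width": finger opening in m.
Only numpy, scipy, OpenCV 4.12 (cv2) and the standard library are available. Lean on these libraries where they do the work, as an engineer would, in place of code of your own. Each camera call takes 0.05 s, during which the arm holds its last target.

## Working session

There is one attempt and no reset: what is moved stays moved. The work goes in short steps, Python scripts to look and compute and a tool call to move; the robot and the scene stay as the last step left them, time stands still between calls to the robot, and variables do not carry over. Pictures are saved under pics/ and viewed, and the job is handed in when it is done.

Besides the shell and the picture viewer there is one more tool, called after "Emit:" as a command line: name --argument value ..., lists and objects as JSON in quotes. drive_tool: Moves the arm, as the interface text tells. Its arguments: {"type":"object","properties":{"targets":{"type":"array"},"squeeze":{"type":"number"}},"required":["targets"]}

```bash
ls; mkdir -p pics
python3 - <<'E'
from station import observe,capture
import cv2,numpy as np
s=observe()
for k in s: print(k,np.round(s[k],3).tolist())
for n in ['side','top']:
    c=capture(n); cv2.imwrite(f'pics/{n}0.png',c['pixels'][:,:,::-1]); np.savez(f'{n}0.npz',**c)
    print(n,c['intrinsics'],c['k1'],c['position'],c['orientation'])
E
```

```text
pics
time 0.0
q [1.223, 0.384, 0.044, 1.6, -0.018, 1.161, -0.05]
joint_velocities [0.0, 0.0, 0.0, -0.0, 0.001, -0.002, -0.001]
joint_torque [-0.0, -43.346, 1.024, -24.951, 0.011, 0.011, -0.0]
position [0.16, -0.629, 0.255]
ee_rot [[0.969, 0.247, -0.001], [0.247, -0.969, 0.003], [-0.0, -0.003, -1.0]]
ft_force [-0.358, 0.125, -0.457]
moment [0.037, -0.04, 0.014]
grip_width 0.085
side [[609.94671612   0.         322.04491586]
 [  0.         609.94671612 244.19026759]
 [  0.           0.           1.        ]] -0.1675056321217445 [ 1.14802845 -0.35301931  0.66525758] [[ 0.48467838  0.56409161 -0.66849646]
 [ 0.87468987 -0.31071632  0.37198521]
 [ 0.00212097 -0.76502028 -0.6440027 ]]
top [[580.1133879    0.         322.19038142]
 [  0.         580.1133879  236.53185053]
 [  0.           0.           1.        ]] -0.1699118949642395 [ 0.51489454 -0.03559706  0.95181853] [[-0.02373167 -0.99814947  0.05598605]
 [-0.9997041   0.02339488 -0.0066633 ]
 [ 0.00534118 -0.05612761 -0.99840932]]
```

View pics/side0.png

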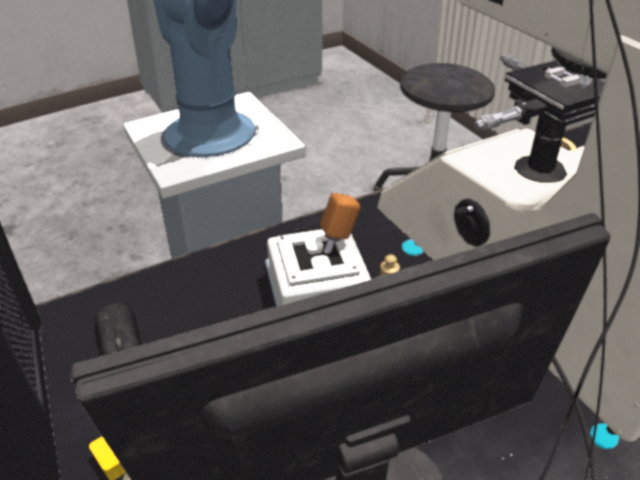

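View pics/top0.png

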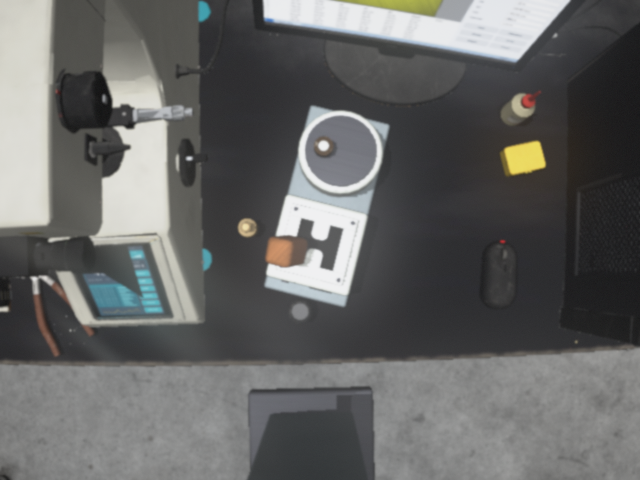

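```bash
cat > h.py <<'E'
import numpy as np,cv2
def cloud(c):
    K=c['intrinsics'];k1=float(c['k1']);H,W=c['z_map'].shape
    u,v=np.meshgrid(np.arange(W),np.arange(H))
    pts=np.stack([u,v],-1).reshape(-1,1,2).astype(np.float64)
    n=cv2.undistortPoints(pts,K,np.array([k1,0,0,0,0.])).reshape(H,W,2)
    z=c['z_map'].astype(float)
    P=np.stack([n[...,0]*z,n[...,1]*z,z],-1)
    P=P@c['orientation'].T+c['position']; P[z<=0]=np.nan
    return P
def pix(c,p):
    R=c['orientation'];t=c['position']
    q=(np.atleast_2d(p)-t)@R
    o,_=cv2.projectPoints(q,np.zeros(3),np.zeros(3),c['intrinsics'],np.array([float(c['k1']),0,0,0,0]))
    return o.reshape(-1,2)
E
python3 - <<'E'
from h import *
c=dict(np.load('top0.npz'));P=cloud(c);im=c['pixels']
np.set_printoptions(precision=4,suppress=True)
z=P[...,2]; v,u=np.mgrid[:480,:640]
roi=(u>225)&(u<400)&(v>95)&(v<330)
print('bench z',np.nanmedian(z[250:300,400:460]))
# gearbox top
g=roi&(v>190)&(abs(z-.082)<.008)&(im.min(2)>130)
pts=P[g][:,:2];print(len(pts),np.median(z[g]))
r=cv2.minAreaRect((pts*1000).astype(np.float32));print('gear rect',r)
b=roi&(v<200)&(z>.05)&(im.min(2)>150)
print('bowl',cv2.minEnclosingCircle((P[b][:,:2]*1000).astype(np.float32)),np.median(z[b]))
base=roi&(z>.01)
r=cv2.minAreaRect((P[base&(u>264)][:,:2]*1000).astype(np.float32));print('base rect',r)
h=roi&(im[...,0]>im[...,2]*1.6)&(im[...,0]>80)&(v>220)&(u<315)&(z>.09)
H=P[h];print('handle',len(H),H.min(0),H.max(0),H.mean(0))
for n,(a,bb) in dict(weight=((235,260),(215,240)),loupe=((288,312),(300,324)),spec=((312,338),(133,160))).items():
    m=(u>a[0])&(u<a[1])&(v>bb[0])&(v<bb[1]); Q=P[m]; Q=Q[Q[:,2]>(.08 if n=='spec' else .012)]
    print(n,len(Q),Q.min(0),Q.max(0),Q.mean(0))
x=im[180:320,220:400,::-1]; cv2.imwrite('pics/topz.png',cv2.resize(x,None,fx=4.4,fy=4.2,interpolation=2))
s=dict(np.load('side0.npz'));cv2.imwrite('pics/sidez.png',cv2.resize(s['pixels'][180:300,250:410,::-1],None,fx=5,fy=5,interpolation=2))
E
```

```text
bench z -0.000682347007359585
3397 0.08284470683070899
gear rect ((553.0767211914062, -33.4334716796875), (125.61307525634766, 126.8753433227539), 75.49451446533203)
bowl ((681.4974975585938, -53.581138610839844), 89.1889877319336) 0.0648133872403806
base rect ((624.6773681640625, -53.130714416503906), (140.34011840820312, 404.05810546875), 73.6848373413086)
handle 593 [0.5216 0.0018 0.1431] [0.5593 0.0381 0.1639] [0.5405 0.0193 0.1555]
weight 285 [0.5698 0.0634 0.0128] [0.5975 0.092  0.055 ] [0.5832 0.0761 0.0387]
loupe 462 [ 0.43   -0.0214  0.0223] [0.4654 0.0141 0.0365] [ 0.4483 -0.0036  0.0296]
spec 308 [ 0.6868 -0.061   0.0801] [ 0.7142 -0.0322  0.0945] [ 0.7    -0.0464  0.0897]
```

View pics/topz.png

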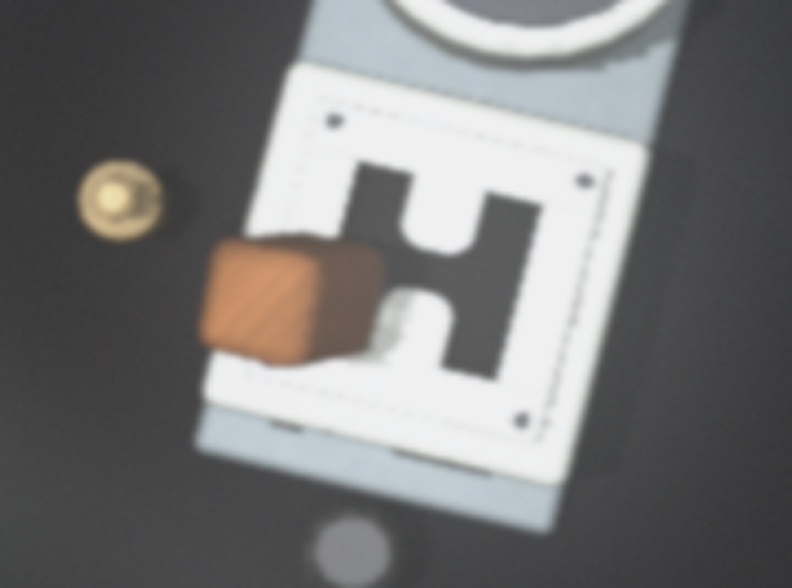

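View pics/sidez.png

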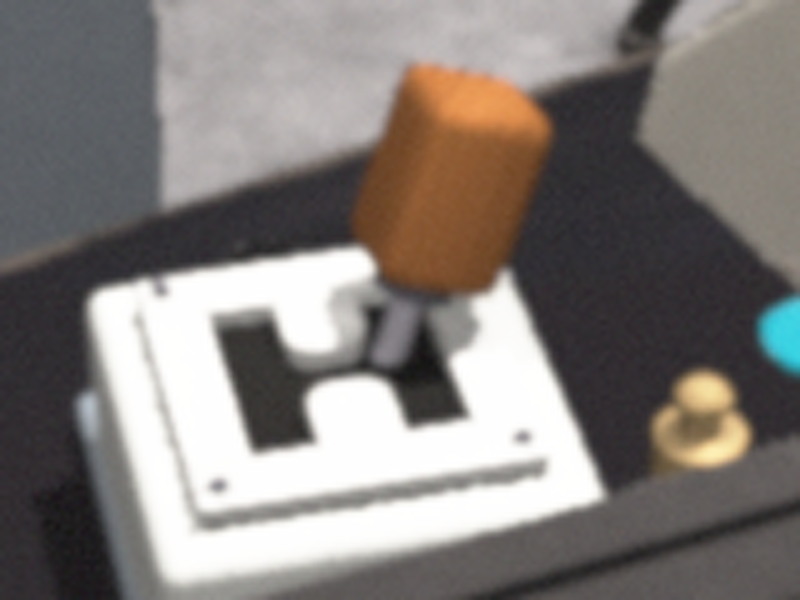

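```bash
cat >> h.py <<'E'
from scipy.spatial.transform import Rotation as Ro
C=np.array([.5531,-.0334,0]); YAW=-14.5*np.pi/180
M=Ro.from_euler('z',YAW).as_matrix()
def toM(P): return (P-C)@M
def toW(p): return C+np.asarray(p)@M.T
def lever(a,f): return Ro.from_euler('yx',[f,a]).as_matrix() # extrinsic: f about y, then a about x (+a leans to -y)
PIV=np.array([0,0,.03])
def fit(H):
    """H handle points world -> a,f by distance to the block surface"""
    from scipy.optimize import least_squares
    Q=toM(H)
    def sd(p):
        L=(Q-PIV)@lever(*p)-[0,0,.108]
        d=abs(L)-(np.array([.02,.02,.03])-.006)
        return np.linalg.norm(np.maximum(d,0),axis=1)+np.minimum(d.max(1),0)-.006
    best=None
    for a in(-.38,0,.38):
        for f in(-.3,0,.3):
            r=least_squares(sd,[a,f],loss='soft_l1',f_scale=.002)
            if best is None or r.cost<best.cost: best=r
    return best.x,np.sqrt(np.mean(best.fun**2)),np.median(sd(best.x))
def handle(c):
    P=cloud(c);im=c['pixels'].astype(int)
    q=toM(P)
    m=(im[...,0]>im[...,2]*1.6)&(im[...,0]>60)&(P[...,2]>.088)&(P[...,2]<.18)&(abs(q[...,0])<.09)&(abs(q[...,1])<.09)
    m=cv2.erode(m.astype(np.uint8),np.ones((3,3)))>0
    return P[m]
E
python3 - <<'E'
from h import *
np.set_printoptions(precision=4,suppress=True)
t=dict(np.load('top0.npz'));s=dict(np.load('side0.npz'))
for c in(t,s):
    H=handle(c);print(len(H),fit(H),toM(H).min(0),toM(H).max(0))
H=np.vstack([handle(t),handle(s)]);print(fit(H))
for k,(x,y) in dict(w=(.5832,.0772),l=(.448,-.0036),sp=(.7,-.046)).items(): print(k,toM(np.array([x,y,0])))
# check gate in images: slot outline
c=t;im=c['pixels'].copy()
pts=[[sx,sy,.084] for sx,sy in[(65,65),(65,-65),(-65,65),(-65,-65),(8,-12),(-8,-12),(8,-28),(-8,-28),(0,0)]]
for p in pix(t,toW(np.array(pts)*[.001,.001,1])): cv2.circle(im,tuple(int(round(v)) for v in p),1,(255,0,0),-1)
cv2.imwrite('pics/chk.png',cv2.resize(im[180:320,220:400,::-1],None,fx=4,fy=4,interpolation=0))
E
```

```text
481 (array([-0.4036, -0.2208]), np.float64(0.0012625123569928902), np.float64(-0.0004948677158180138)) [-0.0412  0.032   0.1465] [-0.0094  0.0636  0.1639]
1079 (array([-0.4094, -0.1758]), np.float64(0.0013116664654065288), np.float64(-9.751484883093603e-05)) [-0.0329  0.0147  0.1068] [0.0086 0.0638 0.1627]
(array([-0.4087, -0.1756]), np.float64(0.001326726589881071), np.float64(-0.0002693796022553373))
w [0.0014 0.1146 0.    ]
l [-0.1092  0.0025  0.    ]
sp [0.1454 0.0246 0.    ]
```

View pics/chk.png

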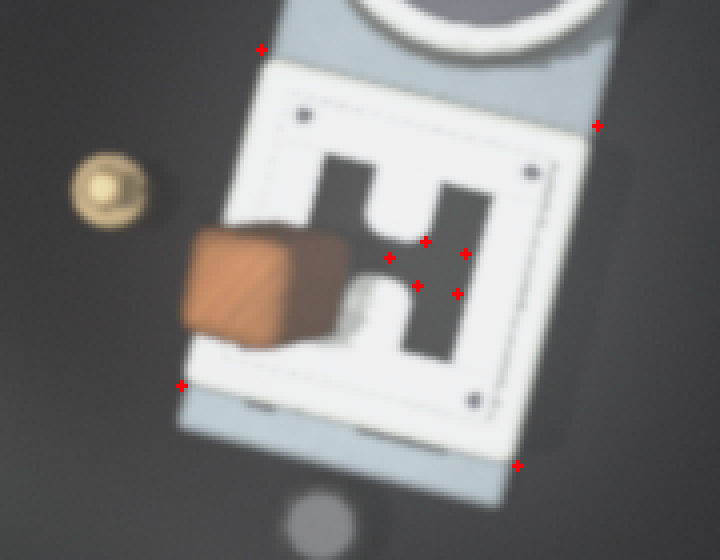

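Emit:
drive_tool --targets '[[[0, 0, 0, 0, 0, 0.05, 1], [0, 0, 0, 0, 0, 0.05, 1], [0, 0, 0, 0, 0, 0.05, 1], [0, 0, 0, 0, 0, 0.05, 1], [0, 0, 0, 0, 0, 0.05, 1], [0, 0, 0, 0, 0, 0.05, 1], [0, 0, 0, 0, 0, 0.05, 1], [0, 0, 0, 0, 0, 0.05, 1], [0, 0, 0, 0, 0, 0.05, 1], [0, 0, 0, 0, 0, 0.05, 1]]]' --squeeze 20

```text
time: 1.1
position: [0.1606, -0.6293, 0.2554]
ee_rot: [[0.968, -0.25, -0.0], [-0.25, -0.968, 0.002], [-0.001, -0.001, -1.0]]
ft_force: [0.1, 0.8, 0.5]
grip_width: 0.0001
```

```bash
cat >> h.py <<'E'
def plan(goalM):
    from station import observe
    s=observe();p=np.array(s['position']);R=np.array(s['ee_rot'])
    g=toW(np.asarray(goalM)/1000)
    print('t %.2f'%s['time'],'TCP M mm',np.round(toM(p)*1000,1),'W',np.round(p,4),'yaw err deg',np.round(np.degrees(Ro.from_matrix((M@np.diag([1,-1,-1])).T@R).as_rotvec()),2),'F(M)',np.round(np.array(s['ft_force'])@M,2),'w',s['grip_width'])
    print('tool delta mm',np.round(R.T@(g-p)*1000,1))
E
python3 -c "
from h import *
plan([-90,44,220])"
```

```text
t 1.10 TCP M mm [-230.8 -675.2  255.4] W [ 0.1606 -0.6293  0.2554] yaw err deg [ 0.08 -0.05 -0.05] F(M) [-0.13  0.77  0.47] w 0.00010920160368296291
tool delta mm [ 141.5 -719.    36.3]
```

Emit:
drive_tool --targets '[[[10, -30, 0, 0, 0, 0, 1], [10, -36, 0, 0, 0, 0, 1], [10, -36, 0, 0, 0, 0, 1], [10, -36, 0, 0, 0, 0, 1], [10, -36, 0, 0, 0, 0, 1], [10, -36, 0, 0, 0, 0, 1], [10, -36, 0, 0, 0, 0, 1], [10, -36, 0, 0, 0, 0, 1], [10, -36, 0, 0, 0, 0, 1], [10, -36, 0, 0, 0, 0, 1]]]'

```text
time: 2.1
position: [0.3454, -0.3099, 0.2559]
ee_rot: [[0.969, -0.248, -0.001], [-0.248, -0.969, 0.0], [-0.001, -0.0, -1.0]]
ft_force: [-0.1, 0.4, -0.7]
grip_width: 0.0001
```

Emit:
drive_tool --targets '[[[5, -36, 0, 0, 0, 0, 1], [5, -36, 0, 0, 0, 0, 1], [5, -36, 0, 0, 0, 0, 1], [5, -36, 0, 0, 0, 0, 1], [5, -36, 0, 0, 0, 0, 1], [5, -36, 0, 0, 0, 0, 1], [5, -36, 0, 0, 0, 0, 1], [5, -36, 0, 0, 0, 0, 1], [2, -36, 0, 0, 0, 0, 1], [0, -30, 0, 0, 0, 0, 1]]]'

```text
time: 3.1
position: [0.4737, 0.0231, 0.256]
ee_rot: [[0.969, -0.246, -0.0], [-0.246, -0.969, 0.001], [-0.0, -0.0, -1.0]]
ft_force: [-0.1, -0.7, 0.3]
grip_width: -0.0003
```

```bash
python3 -c "
from h import *
plan([-75,44,135])"
```

```text
t 3.10 TCP M mm [-91.   34.8 256. ] W [0.4737 0.0231 0.256 ] yaw err deg [ 0.03 -0.02 -0.24] F(M) [ 0.04 -0.67  0.31] w -0.00027353890172991506
tool delta mm [ 16.1  -9.  121. ]
```

Emit:
drive_tool --targets '[[[0, -8, 10, 0, 0, 0, 1], [0, 0, 15, 0, 0, 0, 1], [0, 0, 15, 0, 0, 0, 1], [0, 0, 15, 0, 0, 0, 1], [0, 0, 15, 0, 0, 0, 1], [0, 0, 15, 0, 0, 0, 1], [5, 0, 15, 0, 0, 0, 1], [5, 0, 13, 0, 0, 0, 1], [5, 0, 8, 0, 0, 0, 1], [0, 0, 0, 0, 0, 0, 1]]]'

```text
time: 4.1
position: [0.4897, 0.0242, 0.1339]
ee_rot: [[0.969, -0.249, -0.002], [-0.249, -0.969, 0.0], [-0.002, 0.001, -1.0]]
ft_force: [0.0, -0.4, -0.3]
grip_width: -0.0001
```

```bash
cat > look.py <<'E'
import sys
from h import *
from station import capture
n=sys.argv[1]; np.set_printoptions(precision=4,suppress=True)
out=[]
Hs=[]
for k in('top','side'):
    c=capture(k);H=handle(c);Hs.append(H);print(k,len(H),fit(H) if len(H)>60 else '')
    im=c['pixels'][:,:,::-1]
    out.append(cv2.resize(im[170:330,210:410] if k=='top' else im[150:310,240:440],(400,320),interpolation=2))
H=np.vstack(Hs);print('both',fit(H) if len(H)>60 else '')
cv2.imwrite(f'pics/{n}.png',np.hstack(out))
plan([float(v) for v in sys.argv[2:5]])
E
python3 look.py a1 -31 44 135
```

```text
top 54 
side 1080 (array([-0.4104, -0.1742]), np.float64(0.0013764624357975534), np.float64(-8.957149497670902e-05))
both (array([-0.4102, -0.1741]), np.float64(0.0013933870196692283), np.float64(-0.00011806800981101727))
t 4.20 TCP M mm [-75.4  40.7 135.3] W [0.4903 0.0249 0.1353] yaw err deg [ 0.01 -0.01 -0.14] F(M) [-0.7  -0.34  0.52] w -0.00024259696095556028
tool delta mm [44.4 -3.2  0.3]
```

View pics/a1.png

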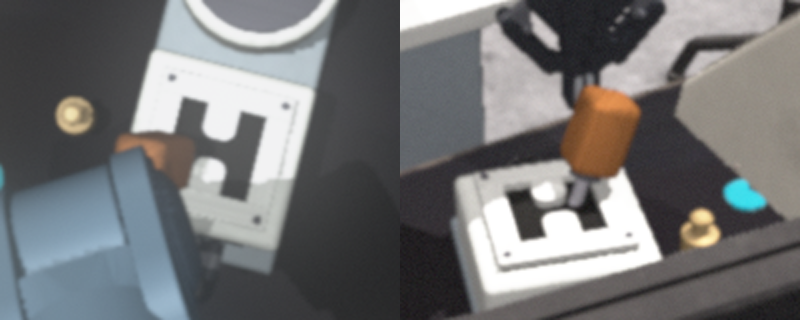

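Emit:
drive_tool --targets '[[[5, -3, 0, 0, 0, 0, 1], [5, 0, 0, 0, 0, 0, 1], [5, 0, 0, 0, 0, 0, 1], [5, 0, 0, 0, 0, 0, 1], [4, 0, 0, 0, 0, 0, 1], [4, 0, 0, 0, 0, 0, 1], [4, 0, 0, 0, 0, 0, 1], [4, 0, 0, 0, 0, 0, 1], [3, 0, 0, 0, 0, 0, 1], [0, 0, 0, 0, 0, 0, 1]]]'

```text
time: 5.2
position: [0.5292, 0.0181, 0.1353]
ee_rot: [[0.969, -0.248, 0.001], [-0.248, -0.969, 0.0], [0.001, -0.0, -1.0]]
ft_force: [-0.7, -0.1, -0.2]
grip_width: 0.0
```

```bash
python3 look.py a2 -31 44 135
```

```text
top 0 
side 1200 (array([-0.4051, -0.0006]), np.float64(0.0012326289682479629), np.float64(-0.00015566885700753555))
both (array([-0.4051, -0.0006]), np.float64(0.0012326289682479629), np.float64(-0.00015566885700753555))
t 5.30 TCP M mm [-36.2  43.8 135.3] W [0.529  0.0181 0.1353] yaw err deg [ 0.01  0.05 -0.15] F(M) [ 0.02 -0.46 -0.8 ] w -3.825357083660052e-05
tool delta mm [ 5.2 -0.2  0.3]
```

View pics/a2.png

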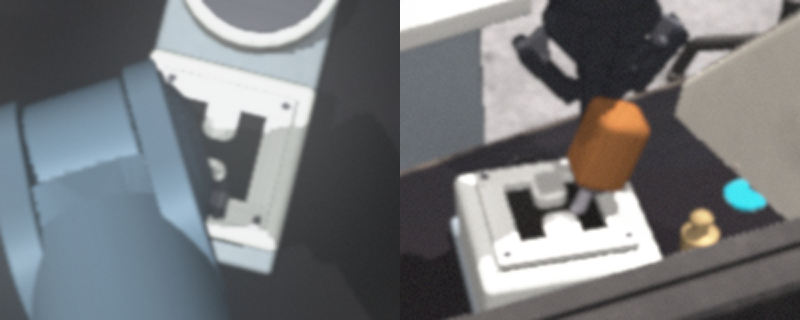

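Emit:
drive_tool --targets '[[[-10, 0, 0, 0, 0, 0, 1], [-10, 0, 0, 0, 0, 0, 1], [-10, 0, 0, 0, 0, 0, 1], [0, -13, 0, 0, 0, 0, 1], [0, -13, 0, 0, 0, 0, 1], [0, -13, 0, 0, 0, 0, 1], [0, -13, 0, 0, 0, 0, 1], [0, 0, 0, 0, 0, 0, 1], [10, 0, 0, 0, 0, 0, 1], [10, 0, 0, 0, 0, 0, 1]]]'

```text
time: 6.3
position: [0.5325, 0.0702, 0.1351]
ee_rot: [[0.969, -0.248, -0.0], [-0.248, -0.969, -0.001], [0.0, 0.001, -1.0]]
ft_force: [0.1, 0.6, -0.3]
grip_width: -0.0001
```

Emit:
drive_tool --targets '[[[10, 0, 0, 0, 0, 0, 1], [10, 0, 0, 0, 0, 0, 1], [10, 0, 0, 0, 0, 0, 1], [10, 0, 0, 0, 0, 0, 1], [6, 0, 0, 0, 0, 0, 1], [0, 0, 0, 0, 0, 0, 1], [0, 0, 0, 0, 0, 0, 1], [0, 0, 0, 0, 0, 0, 1], [0, 0, 0, 0, 0, 0, 1], [0, 0, 0, 0, 0, 0, 1]]]'

```text
time: 7.3
position: [0.576, 0.0599, 0.1353]
ee_rot: [[0.969, -0.247, -0.0], [-0.247, -0.969, -0.0], [-0.0, 0.0, -1.0]]
ft_force: [-0.2, 0.1, 0.1]
grip_width: 0.0002
```

```bash
python3 look.py a3 0 40 135
```

```text
top 0 
side 1151 (array([-0.4062, -0.0005]), np.float64(0.0011961719563899557), np.float64(-0.00014367249542664856))
both (array([-0.4062, -0.0005]), np.float64(0.0011961719563899557), np.float64(-0.00014367249542664856))
t 7.40 TCP M mm [ -1.   96.  135.4] W [0.5762 0.0598 0.1354] yaw err deg [-0.    0.   -0.18] F(M) [ 0.31  0.54 -0.16] w 6.53599431880588e-05
tool delta mm [ 0.8 56.   0.4]
```

View pics/a3.png

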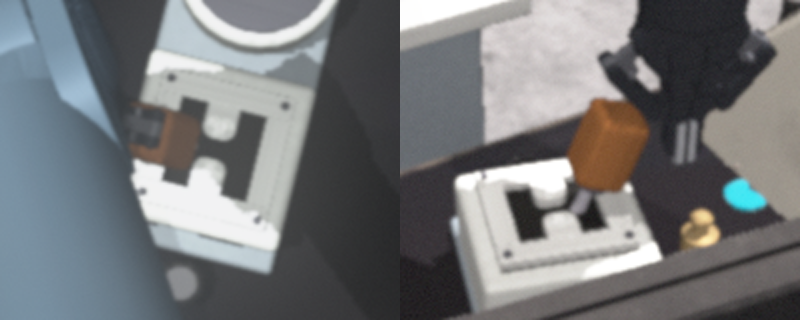

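Emit:
drive_tool --targets '[[[0, 0, -8, 0, 0, 0, 1], [0, 0, -7, 0, 0, 0, 1], [0, 8, 0, 0, 0, 0, 1], [0, 8, 0, 0, 0, 0, 1], [0, 6, 0, 0, 0, 0, 1], [0, 6, 0, 0, 0, 0, 1], [0, 6, 0, 0, 0, 0, 1], [0, 6, 0, 0, 0, 0, 1], [0, 4, 0, 0, 0, 0, 1], [0, 0, 0, 0, 0, 0, 1]]]'

```text
time: 8.4
position: [0.5664, 0.0167, 0.1518]
ee_rot: [[0.969, -0.248, 0.002], [-0.248, -0.969, -0.0], [0.002, -0.0, -1.0]]
ft_force: [-0.7, 2.1, 7.5]
grip_width: 0.0004
```

```bash
python3 look.py a4 0 5 150
```

```text
top 0 
side 1039 (array([-0.1561, -0.0011]), np.float64(0.0014314595039452984), np.float64(-0.00022300616461563838))
both (array([-0.1561, -0.0011]), np.float64(0.0014314595039452984), np.float64(-0.00022300616461563838))
t 8.50 TCP M mm [  0.3  51.8 151.7] W [0.5663 0.0167 0.1517] yaw err deg [ 0.    0.11 -0.14] F(M) [-0.14  1.39  6.45] w -0.00014064760134889455
tool delta mm [-0.4 46.8  1.7]
```

View pics/a4.png

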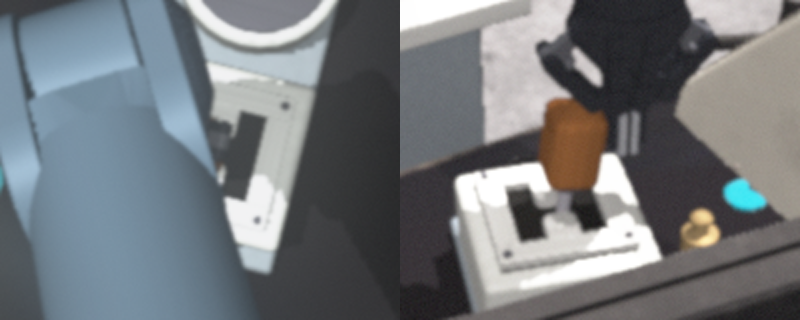

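Emit:
drive_tool --targets '[[[0, 0, -5, 0, 0, 0, 1], [0, 0, -10, 0, 0, 0, 1], [0, 0, -10, 0, 0, 0, 1], [0, -8, -5, 0, 0, 0, 1], [0, -8, 0, 0, 0, 0, 1], [0, -8, 0, 0, 0, 0, 1], [0, 0, 0, 0, 0, 0, 1], [0, 0, 0, 0, 0, 0, 1], [0, 0, 0, 0, 0, 0, 1], [0, 0, 0, 0, 0, 0, 1]]]'

```text
time: 9.5
position: [0.5712, 0.0398, 0.1799]
ee_rot: [[0.969, -0.248, -0.001], [-0.248, -0.969, -0.0], [-0.001, 0.001, -1.0]]
ft_force: [0.5, -0.4, -0.5]
grip_width: -0.0
```

```bash
python3 look.py a5 0 70 150; python3 -c "
from station import observe
print(observe()['q'])"
```

```text
top 0 
side 1082 (array([-0.1442, -0.001 ]), np.float64(0.0014241249787253826), np.float64(-0.00029458754950226684))
both (array([-0.1442, -0.001 ]), np.float64(0.0014241249787253826), np.float64(-0.00029458754950226684))
t 9.60 TCP M mm [ -0.7  75.5 180.1] W [0.5713 0.0399 0.1801] yaw err deg [-0.02 -0.01 -0.13] F(M) [-0.19  0.34 -0.16] w -9.958606051817453e-05
tool delta mm [ 0.7  5.5 30.1]
[ 0.26419675  0.36326115 -0.48222026  1.8355281   0.19852219  0.99067427
 -2.12229627]
```

Emit:
drive_tool --targets '[[[0, 0, 0, 0, 0, -0.131, 1], [0, 0, 0, 0, 0, -0.131, 1], [0, 0, 0, 0, 0, -0.131, 1], [0, 0, 0, 0, 0, -0.131, 1], [0, 0, 0, 0, 0, -0.131, 1], [0, 0, 0, 0, 0, -0.131, 1], [0, 0, 0, 0, 0, -0.131, 1], [0, 0, 0, 0, 0, -0.131, 1], [0, 0, 0, 0, 0, -0.131, 1], [0, 0, 0, 0, 0, -0.131, 1]]]'

```text
time: 10.6
position: [0.5714, 0.0399, 0.1803]
ee_rot: [[0.485, 0.875, 0.0], [0.875, -0.485, -0.0], [-0.0, 0.0, -1.0]]
ft_force: [0.4, 0.5, -0.6]
grip_width: -0.0
```

Emit:
drive_tool --targets '[[[0, 0, 0, 0, 0, -0.131, 1], [0, 0, 0, 0, 0, -0.13, 1], [0, 0, 0, 0, 0, 0, 1], [0, 0, 0, 0, 0, 0, 1], [0, 0, 10, 0, 0, 0, 1], [0, 0, 10, 0, 0, 0, 1], [0, 0, 10, 0, 0, 0, 1], [0, 0, 10, 0, 0, 0, 1], [0, 0, 0, 0, 0, 0, 1], [0, 0, 0, 0, 0, 0, 1]]]'

```text
time: 11.6
position: [0.5711, 0.0405, 0.1397]
ee_rot: [[0.247, 0.969, -0.001], [0.969, -0.247, 0.0], [-0.0, -0.001, -1.0]]
ft_force: [-0.8, 0.7, -0.4]
grip_width: -0.0002
```

```bash
python3 look.py a6 0 3 140; python3 -c "
from station import observe
print(observe()['q'])"
```

```text
top 80 (array([-0.0945,  0.0066]), np.float64(0.0015768060194465581), np.float64(-0.0006700231263431517))
side 1097 (array([-0.1448, -0.0006]), np.float64(0.0014189063481419295), np.float64(-0.0002518036261971411))
both (array([-0.1446, -0.0006]), np.float64(0.001436377862962773), np.float64(-0.0002851604890133502))
t 11.70 TCP M mm [ -0.5  76.3 140.6] W [0.5718 0.0406 0.1406] yaw err deg [ -0.01   0.05 -90.18] F(M) [ 0.1   0.22 -0.07] w 0.00036063970085946107
tool delta mm [-73.3   0.2   0.6]
[ 0.4675997   0.48197681 -0.74427627  1.85197244  0.39350288  0.95932837
 -0.70042493]
```

View pics/a6.png

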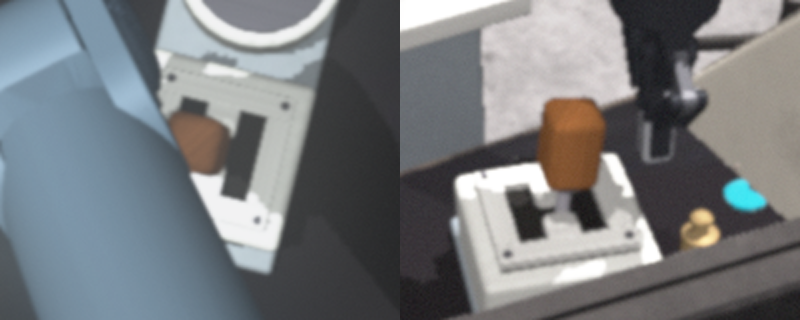

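Emit:
drive_tool --targets '[[[-8, 0, 0, 0, 0, 0, 1], [-8, 0, 0, 0, 0, 0, 1], [-8, 0, 0, 0, 0, 0, 1], [-6, 0, 0, 0, 0, 0, 1], [-6, 0, 0, 0, 0, 0, 1], [-6, 0, 0, 0, 0, 0, 1], [-6, 0, 0, 0, 0, 0, 1], [-6, 0, 0, 0, 0, 0, 1], [-6, 0, 0, 0, 0, 0, 1], [0, 0, 0, 0, 0, 0, 1]]]'

```text
time: 12.7
position: [0.5563, -0.0194, 0.1402]
ee_rot: [[0.249, 0.969, -0.001], [0.969, -0.249, -0.001], [-0.001, -0.0, -1.0]]
ft_force: [-1.0, 0.4, -0.3]
grip_width: -0.0
```

```bash
python3 look.py a7 0 2 140
```

```text
top 0 
side 922 (array([ 0.1611, -0.0067]), np.float64(0.0017564138710174193), np.float64(-0.000457513832871727))
both (array([ 0.1611, -0.0067]), np.float64(0.0017564138710174193), np.float64(-0.000457513832871727))
t 12.80 TCP M mm [ -0.7  14.8 139.9] W [ 0.5561 -0.0188  0.1399] yaw err deg [ -0.03  -0.09 -90.13] F(M) [-0.51  0.12 -0.59] w -0.0002998021136281429
tool delta mm [-12.9   0.7  -0.1]
```

View pics/a7.png

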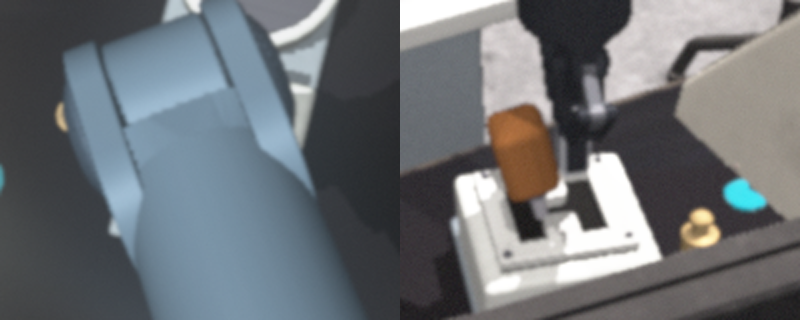

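Emit:
drive_tool --targets '[[[-3, 0, 0, 0, 0, 0, 1], [-3, 0, 0, 0, 0, 0, 1], [-3, 0, 0, 0, 0, 0, 1], [-3, 0, 0, 0, 0, 0, 1], [-2, 0, 0, 0, 0, 0, 1], [-2, 0, 0, 0, 0, 0, 1], [-1, 0, 0, 0, 0, 0, 1], [0, 0, 0, 0, 0, 0, 1], [0, 0, 0, 0, 0, 0, 1], [0, 0, 0, 0, 0, 0, 1]]]'

```text
time: 13.8
position: [0.5524, -0.0345, 0.1404]
ee_rot: [[0.247, 0.969, 0.0], [0.969, -0.247, -0.0], [-0.0, 0.0, -1.0]]
ft_force: [-0.4, -0.5, -0.2]
grip_width: -0.0002
```

```bash
python3 look.py a8 0 2 140
```

```text
top 0 
side 1023 (array([ 0.3845, -0.0093]), np.float64(0.0019993588634499414), np.float64(-0.0004841883046379303))
both (array([ 0.3845, -0.0093]), np.float64(0.0019993588634499414), np.float64(-0.0004841883046379303))
t 13.90 TCP M mm [ -0.4  -1.1 140.3] W [ 0.5524 -0.0343  0.1403] yaw err deg [ -0.01  -0.   -90.18] F(M) [ 0.21 -0.2  -0.78] w -2.441975585680803e-06
tool delta mm [3.1 0.4 0.3]
```

View pics/a8.png

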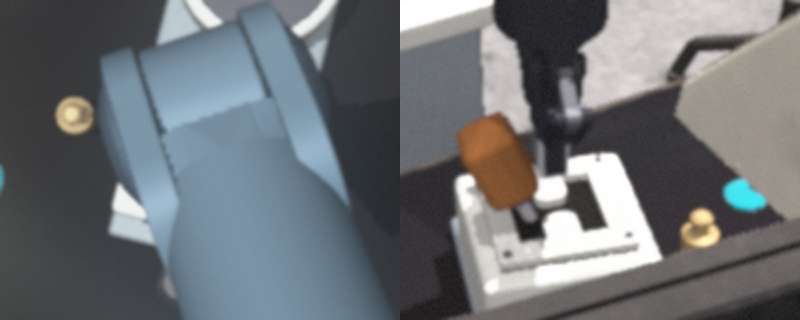

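Emit:
drive_tool --targets '[[[8, 0, 0, 0, 0, 0, 1], [8, 0, 0, 0, 0, 0, 1], [4, 0, -15, 0, 0, 0, 1], [0, 0, -20, 0, 0, 0, 1], [0, 0, -20, 0, 0, 0, 1], [0, 0, 0, 0, 0, 0.131, 1], [0, 0, 0, 0, 0, 0.131, 1], [0, 0, 0, 0, 0, 0.131, 1], [0, 0, 0, 0, 0, 0.131, 1], [0, 0, 0, 0, 0, 0.131, 1]]]'

```text
time: 14.9
position: [0.5578, -0.0138, 0.1966]
ee_rot: [[0.789, 0.615, 0.001], [0.615, -0.789, 0.0], [0.001, 0.001, -1.0]]
ft_force: [1.1, 0.2, -1.3]
grip_width: 0.0002
```

Emit:
drive_tool --targets '[[[0, 0, 0, 0, 0, 0.131, 1], [0, 0, 0, 0, 0, 0.131, 1], [0, 0, 0, 0, 0, 0.131, 1], [0, 0, 0, 0, 0, 0.131, 1], [0, 0, 0, 0, 0, 0.131, 1], [0, 0, 0, 0, 0, 0.131, 1], [0, 0, 0, 0, 0, 0.13, 1], [0, 0, 0, 0, 0, 0, 1], [0, 0, 0, 0, 0, 0, 1], [0, 0, 0, 0, 0, 0, 1]]]'

```text
time: 15.9
position: [0.5575, -0.0145, 0.1957]
ee_rot: [[0.969, -0.245, 0.001], [-0.245, -0.969, 0.0], [0.001, -0.0, -1.0]]
ft_force: [-0.1, -0.1, -0.3]
grip_width: 0.0002
```

```bash
python3 look.py a9 -60 -36 133
```

```text
top 34 
side 1016 (array([ 0.3801, -0.011 ]), np.float64(0.0019922111020710463), np.float64(-0.0005446459555075028))
both (array([ 0.3804, -0.011 ]), np.float64(0.0019701776645458862), np.float64(-0.0005460214373788318))
t 16.00 TCP M mm [ -0.6  19.2 195.5] W [ 0.5573 -0.0147  0.1955] yaw err deg [ 0.01  0.01 -0.24] F(M) [ 0.77  0.38 -0.04] w 0.00028101055783940406
tool delta mm [-59.7  54.9  62.4]
```

Emit:
drive_tool --targets '[[[-15, 0, 0, 0, 0, 0, 1], [-15, 0, 0, 0, 0, 0, 1], [-15, 0, 0, 0, 0, 0, 1], [-15, 0, 0, 0, 0, 0, 1], [0, 15, 0, 0, 0, 0, 1], [0, 20, 0, 0, 0, 0, 1], [0, 20, 0, 0, 0, 0, 1], [0, 0, 0, 0, 0, 0, 1], [0, 0, 10, 0, 0, 0, 1], [0, 0, 10, 0, 0, 0, 1]]]'

```text
time: 17.0
position: [0.486, -0.0521, 0.1748]
ee_rot: [[0.969, -0.246, 0.001], [-0.246, -0.969, 0.001], [0.001, -0.001, -1.0]]
ft_force: [0.4, 1.2, -0.4]
grip_width: 0.0
```

Emit:
drive_tool --targets '[[[0, 0, 10, 0, 0, 0, 1], [0, 0, 10, 0, 0, 0, 1], [0, 0, 10, 0, 0, 0, 1], [0, 0, 12, 0, 0, 0, 1], [0, 0, 0, 0, 0, 0, 1], [5, 0, 0, 0, 0, 0, 1], [5, 0, 0, 0, 0, 0, 1], [5, 0, 0, 0, 0, 0, 1], [5, 0, 0, 0, 0, 0, 1], [0, 0, 0, 0, 0, 0, 1]]]'

```text
time: 18.0
position: [0.5063, -0.0586, 0.1338]
ee_rot: [[0.969, -0.248, 0.002], [-0.248, -0.969, 0.0], [0.002, -0.0, -1.0]]
ft_force: [0.1, 0.1, -0.1]
grip_width: 0.0006
```

```bash
python3 look.py a10 0 -36 133
```

```text
top 0 
side 1075 (array([ 0.3798, -0.0103]), np.float64(0.0020312936471443698), np.float64(-0.0006632782598254838))
both (array([ 0.3798, -0.0103]), np.float64(0.0020312936471443698), np.float64(-0.0006632782598254838))
t 18.10 TCP M mm [-40.2 -36.1 133.4] W [ 0.5051 -0.0583  0.1334] yaw err deg [ 0.01  0.01 -0.16] F(M) [0.36 0.4  0.26] w 0.0001199223888392558
tool delta mm [40.2 -0.   0.4]
```

View pics/a10.png

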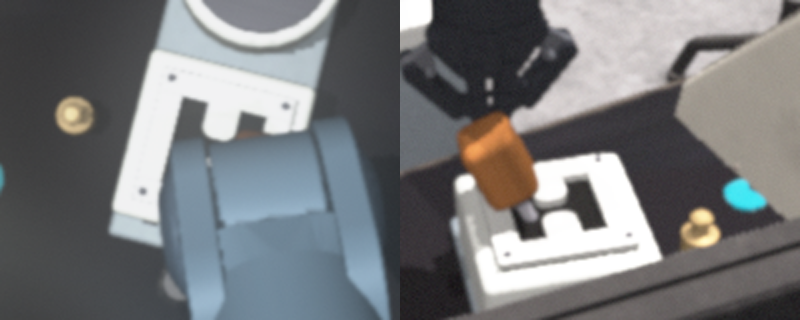

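Emit:
drive_tool --targets '[[[5, 0, 0, 0, 0, 0, 1], [5, 0, 0, 0, 0, 0, 1], [5, 0, 0, 0, 0, 0, 1], [5, 0, 0, 0, 0, 0, 1], [4, 0, 0, 0, 0, 0, 1], [4, 0, 0, 0, 0, 0, 1], [3, 0, 0, 0, 0, 0, 1], [3, 0, 0, 0, 0, 0, 1], [0, 0, 0, 0, 0, 0, 1], [0, 0, 0, 0, 0, 0, 1]]]'

```text
time: 19.1
position: [0.5384, -0.0664, 0.1333]
ee_rot: [[0.969, -0.247, 0.001], [-0.247, -0.969, 0.001], [0.001, -0.001, -1.0]]
ft_force: [-0.3, 0.6, -0.6]
grip_width: -0.0002
```

```bash
python3 look.py a11 0 -36 133
```

```text
top 0 
side 983 (array([0.3891, 0.3125]), np.float64(0.0016906909831260369), np.float64(-0.0007336018267865563))
both (array([0.3891, 0.3125]), np.float64(0.0016906909831260369), np.float64(-0.0007336018267865563))
t 19.20 TCP M mm [ -6.2 -35.6 133.4] W [ 0.5382 -0.0663  0.1334] yaw err deg [ 0.04  0.05 -0.19] F(M) [-0.72 -0.15 -0.24] w 0.00011631718379099516
tool delta mm [6.2 0.5 0.4]
```

View pics/a11.png

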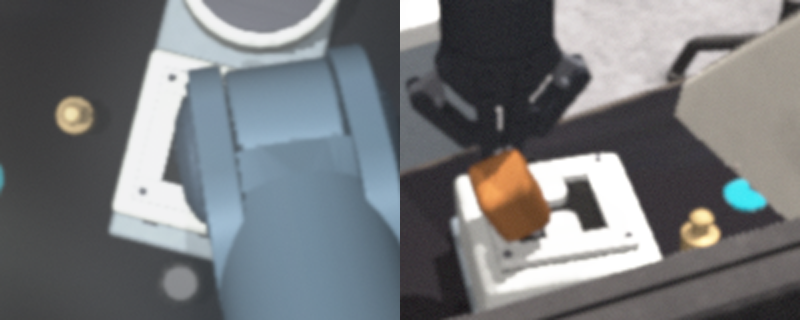

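f ≈ 0.31, so it needs about 6–7 mm more, to the stop.

Emit:
drive_tool --targets '[[[2, 0, 0, 0, 0, 0, 1], [2, 0, 0, 0, 0, 0, 1], [1, 0, 0, 0, 0, 0, 1], [1, 0, 0, 0, 0, 0, 1], [1, 0, 0, 0, 0, 0, 1], [0, 0, 0, 0, 0, 0, 1], [0, 0, 0, 0, 0, 0, 1], [0, 0, 0, 0, 0, 0, 1], [0, 0, 0, 0, 0, 0, 1], [0, 0, 0, 0, 0, 0, 1]]]'

```text
time: 20.2
position: [0.5448, -0.0685, 0.1334]
ee_rot: [[0.969, -0.248, 0.0], [-0.248, -0.969, -0.0], [0.0, 0.0, -1.0]]
ft_force: [0.3, 0.3, -0.4]
grip_width: 0.0003
```

```bash
python3 look.py a12 0 -36 133
```

```text
top 0 
side 909 (array([0.3893, 0.3821]), np.float64(0.0017177020034842832), np.float64(-0.0006850021395479067))
both (array([0.3893, 0.3821]), np.float64(0.0017177020034842832), np.float64(-0.0006850021395479067))
t 20.30 TCP M mm [  0.7 -36.1 133.4] W [ 0.5448 -0.0685  0.1334] yaw err deg [-0.    0.02 -0.16] F(M) [ 0.09  0.38 -0.01] w -0.00010224799990475868
tool delta mm [-0.7 -0.1  0.4]
```

Emit:
drive_tool --targets '[[[1, 0, 0, 0, 0, 0, 1], [0, 0, 0, 0, 0, 0, 1], [1, 0, 0, 0, 0, 0, 1], [0, 0, 0, 0, 0, 0, 1], [0, 0, 0, 0, 0, 0, 1], [0, 0, 0, 0, 0, 0, 1], [0, 0, 0, 0, 0, 0, 1], [0, 0, 0, 0, 0, 0, 1], [0, 0, 0, 0, 0, 0, 1], [0, 0, 0, 0, 0, 0, 1]]]'

```text
time: 21.3
position: [0.5465, -0.0689, 0.1332]
ee_rot: [[0.969, -0.248, -0.0], [-0.248, -0.969, 0.0], [-0.0, 0.0, -1.0]]
ft_force: [-2.4, 0.4, 0.1]
grip_width: 0.0003
```

```bash
python3 look.py a13 0 -36 133
```

```text
top 0 
side 935 (array([0.3882, 0.3976]), np.float64(0.001660064798467108), np.float64(-0.0006527017245448359))
both (array([0.3882, 0.3976]), np.float64(0.001660064798467108), np.float64(-0.0006527017245448359))
t 21.40 TCP M mm [  2.5 -36.  133.2] W [ 0.5465 -0.0689  0.1332] yaw err deg [-0.   -0.02 -0.16] F(M) [-1.61 -0.23 -1.16] w -5.212203845064991e-05
tool delta mm [-2.5 -0.   0.2]
```

Force is appearing at the stop; I'll press slightly more to confirm.

Emit:
drive_tool --targets '[[[1, 0, 0, 0, 0, 0, 1], [0, 0, 0, 0, 0, 0, 1], [1, 0, 0, 0, 0, 0, 1], [0, 0, 0, 0, 0, 0, 1], [0, 0, 0, 0, 0, 0, 1], [0, 0, 0, 0, 0, 0, 1], [0, 0, 0, 0, 0, 0, 1], [0, 0, 0, 0, 0, 0, 1], [0, 0, 0, 0, 0, 0, 1], [0, 0, 0, 0, 0, 0, 1]]]'

```text
time: 22.4
position: [0.5474, -0.0691, 0.1329]
ee_rot: [[0.969, -0.247, -0.003], [-0.247, -0.969, 0.0], [-0.003, 0.0, -1.0]]
ft_force: [-5.6, 1.0, 0.6]
grip_width: -0.0001
```

```bash
python3 look.py a14 0 -36 133
```

```text
top 0 
side 913 (array([0.3926, 0.3984]), np.float64(0.0016784893725428282), np.float64(-0.000728417990765411))
both (array([0.3926, 0.3984]), np.float64(0.0016784893725428282), np.float64(-0.000728417990765411))
t 22.50 TCP M mm [  3.5 -36.  132.9] W [ 0.5474 -0.0691  0.1329] yaw err deg [-0.02 -0.14 -0.18] F(M) [-5.73 -0.22  1.17] w -1.2279781711934708e-06
tool delta mm [-3.5  0.  -0.1]
```

Firm against the stop (−5.7 N, lean no longer growing). Back off, rise, clear.

Emit:
drive_tool --targets '[[[-5, 0, 0, 0, 0, 0, 1], [-10, 0, 0, 0, 0, 0, 1], [-15, 0, 0, 0, 0, 0, 1], [-20, 0, 0, 0, 0, 0, 1], [-10, 0, -10, 0, 0, 0, 1], [0, 0, -20, 0, 0, 0, 1], [0, 0, -30, 0, 0, 0, 1], [0, 0, -30, 0, 0, 0, 1], [0, 0, -20, 0, 0, 0, 1], [0, 10, 0, 0, 0, 0, 1]]]'

```text
time: 23.5
position: [0.4916, -0.0631, 0.2478]
ee_rot: [[0.97, -0.245, 0.012], [-0.245, -0.97, -0.002], [0.012, -0.001, -1.0]]
ft_force: [-0.6, -0.1, -0.4]
grip_width: 0.0
```

Emit:
drive_tool --targets '[[[0, 30, 0, 0, 0, 0, 1], [0, 30, 0, 0, 0, 0, 1], [-5, 30, 0, 0, 0, 0, 1], [-5, 30, 0, 0, 0, 0, 1], [-5, 30, 0, 0, 0, 0, 1], [-5, 30, 0, 0, 0, 0, 1], [-5, 30, 0, 0, 0, 0, 1], [0, 20, 0, 0, 0, 0, 1], [0, 0, 0, 0, 0, 0, 1], [0, 0, 0, 0, 0, 0, 1]]]'

```text
time: 24.5
position: [0.4062, -0.281, 0.2425]
ee_rot: [[0.968, -0.249, -0.0], [-0.249, -0.968, 0.001], [-0.0, -0.001, -1.0]]
ft_force: [0.1, -0.6, 0.0]
grip_width: 0.0
```

```bash
python3 look.py a15 0 -36 133
python3 - <<'E'
from h import *
from station import capture,observe
np.set_printoptions(precision=4,suppress=True)
c=capture('top');P=cloud(c);v,u=np.mgrid[:480,:640]
for n,(a,bb) in dict(weight=((235,260),(215,240)),loupe=((288,312),(300,324)),spec=((312,338),(133,160))).items():
    m=(u>a[0])&(u<a[1])&(v>bb[0])&(v<bb[1]); Q=P[m]; Q=Q[Q[:,2]>(.08 if n=='spec' else .012)]
    print(n,len(Q),Q.mean(0))
print(observe()['joint_velocities'],observe()['ft_force'])
E
```

```text
top 458 (array([0.3992, 0.3875]), np.float64(0.0014205141824595458), np.float64(-0.0006220378399200421))
side 927 (array([0.3909, 0.3986]), np.float64(0.00163041053081922), np.float64(-0.0006745745012520388))
both (array([0.3931, 0.397 ]), np.float64(0.0015858390554718835), np.float64(-0.0005805624502374113))
t 24.60 TCP M mm [ -79.7 -274.8  242.9] W [ 0.4071 -0.2795  0.2429] yaw err deg [ 0.04 -0.01 -0.28] F(M) [-0.5   0.58  1.07] w -0.00043415299024034517
tool delta mm [  80.9 -238.4  110. ]
weight 285 [0.5832 0.0761 0.0386]
loupe 464 [ 0.4483 -0.0036  0.0297]
spec 309 [ 0.6999 -0.0464  0.0897]
[-0.0034 -0.0015 -0.002  -0.005   0.0035  0.0044  0.0003] [ 0.0809 -0.0215  0.1512]
```

View pics/a15.png

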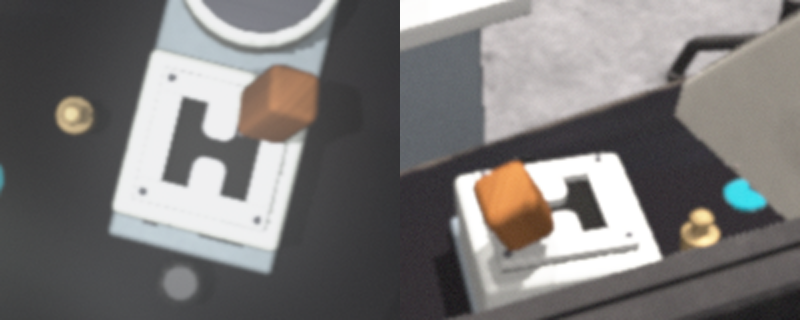

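The lever is in the far right slot (handle at (278,103) in the top view), the loose objects have not moved, and the arm is clear.

```bash
python3 -c "
from station import order
print(order.hand_in())"
```

```text
the job is handed in; nothing more can be done
None
```

The lever is in third gear, fully home in the far right slot. The job is handed in, with the arm clear and about 25 s of the 64 s used.

With the fingers shut, I pushed the lever forward to the cross channel, across to the right, then forward until it met the stop at about 6 N.

**Last checks:**
- **Lever:** the camera fit gave lever_across about 0.39 and lever_forward about 0.40 after the arm had left. That is slightly over the nominal 0.38, a bias of about 0.02 in my fit. The side-camera value matched the one at the stop, so the lever did not spring back.
- **Weight, loupe and specimen:** all three measured within 0.2 mm of their starting places.
- **Forces:** the wrist force was near zero with the arm clear.

**One misstep:** on the first sideways push, the gripper's linkage, not the fingers, rubbed the top of the handle with about 7 N. I backed off, turned the tool 90° and finished the crossing with the fingers. I saw no sign of harm from it.

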